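# Uncover a soil sample and swing the bench magnifier over it

## Robot

A 7-joint arm with a two-finger parallel gripper is mounted at the origin on a cart in front of the work surface, level with it; the furniture and walls round the work are solid. World frame = base frame: x ahead of the robot, y to its left, z up, the work surface at z = 0. Lengths are in m, angles in rad, forces in N, time in s.
With the tool pointing down it reaches from about 0.425 to 0.875 m from the base axis. Payload 8.4 kg.
Tool frame: the origin (TCP) lies between the finger pads; the fingertips stand 19 mm ahead of it and the grasp point (between the pads) is the TCP; z points along the fingers, y is the line along which they close (so a half turn about z gives the same grasp; the last joint's range is limited). The gripper opens to 85 mm and grips with 20 to 120 N. Pads are 22 mm wide; open, the fingers measure 114 mm over their backs; the gripper's body (76 mm by 85 mm) begins 54 mm behind the grasp point. The pads swing forward as they close: fully open they stand 13 mm farther back than shut.
Start: joints at [-1.407, 0.333, 0.04, 1.465, -0.013, 1.343, -0.059], TCP at [0.169, 0.628, 0.25] pointing down, gripper open.
Joint ranges: [-2.58, 2.58], [-0.38, 2.09], [-1.3, 1.39], [0.25, 2.4], [-1.5, 4.64], [0.08, 2.09], [-2.65, 2.65]. Speed limits (rad/s): [2.22, 2.22, 2.79, 2.79, 3.14, 3.14, 3.14].

## Interface

Orientations are given as a unit quaternion [w, x, y, z].
In Python, from bench import ctrl gives the robot as it stands. The module is installed in compiled form; this text tells all that it offers.
- The arm moves only by the tool servo_tool, never from a script. Its argument "motion" is a list of rows, each an object of numbers: "x", "y", "z": the shift along the tool's x, y, z in m; "wx", "wy", "wz": the turn, a rotation vector about the tool's x, y, z in degrees; "gripper": the opening, from 0 (shut) to 1 (fully open). In form: [{"x": .., "y": .., "z": .., "wx": .., "wy": .., "wz": .., "gripper": ..}, ...]. A call has exactly 5 rows; each row is the pose to reach, as a shift and turn from the pose commanded when the call began, along the tool's axes at that moment; what a row does not reach only later rows make up. A row lasts 1/12 s, in which the tool goes at most 41.7 mm and 7.16 degrees, less where a joint would pass 70% of its speed; a pose out of reach is approached as far as the arm can. A call with a gripper value outside its range is refused whole. The fingers move at their own pace and stop on an object; "squeeze" is the grip in N (left out, the last holds). Time passes only in rows, so rows that repeat a pose let the fingers close, or fill a call up. It gives the time, the measured TCP pose, the force, the opening and the grip force at its end, in the units of the state.
- ctrl.get_state(): the state, without advancing time (a new reading comes with each control period).
- ctrl.read_camera(name): name is "scene" or "top"; returns a dict with "color" (384x512x3 uint8, blue, green, red), "vertical_fov" (degrees; the focal length in pixels is half the picture's height over the tangent of half this angle, whatever the lens; pixels are square), "cx", "cy" (the principal point, pixels), "R" (3x3) and "t" (3): a world point X has camera coordinates R X + t. Camera axes: x right, y down, z forward; pixel columns grow to the right and rows downward; lengths in m; the calibration is good to about 2 mm. A picture is of the moment at which its call begins. There is no depth.
- ctrl.close_job(): hands the job in; it is judged then, once.
The state is a dict: "t": time; "joint_pos": joint angles; "joint_velocities": joint speeds; "joint_torque": joint torques, N m; "ee_pos": TCP position; "orientation": TCP orientation; "ft_force": force on the tool from outside, world axes, zero at the start; "torque": the same for the moment, N m; "grip_width": finger opening in m; "grip_force": force on a finger pad.
Only numpy, scipy, OpenCV 4.12 (cv2) and the standard library are available. Lean on these libraries where they do the work, as an engineer would, in place of code of your own. Each camera call takes 0.05 s, during which the arm holds its last target. There are 200 camera calls.

## Task

Get the soil sample ready for inspection: take the cork cover off the sample ring and lay it flat on the bare worktop, clear of the sample. Then swing the jointed bench magnifier round (its black knob is there for that) until the lens is centred over the sample, and let go of it there. Leave the sample, the tins, the empty ring and the red bulb where they stand.

Things in the scene. Friction and masses are not known exactly. Their poses are not given: they have to be found in the camera images.
- sample: steel sample ring packed with dark soil, a solid cylinder 49 mm in diameter and 28 mm high, loose, upright on the worktop, 0.2 kg; origin at the centre of its underside. At the start the cork cover lies on it.
- cork_cover: loose round cork disc with a small metal boss in its middle, 61 mm in diameter, edge 6 mm thick (8 mm at the boss), 0.03 kg, lying level on top of the sample ring, about centred, so that its edge overhangs the ring by 6 mm all round; origin at the centre of its underside, z up. Grip it by its edge.
- shoulder_axis (a point): point on the vertical axis of the magnifier's column, 159 mm above the worktop, at the height of the upper arm. The magnifier's round grey foot is 164 mm in diameter, 34 mm high, and cannot be moved; the column above it is 17 mm thick. Nothing of the magnifier is higher than 196 mm above the worktop.
- elbow_axis (a point): point on the vertical elbow axis, 180 mm from the shoulder axis, 159 mm above the worktop; a black hub 29 mm in diameter, top at 187 mm
- lens_center (a point): centre of the magnifier's lens: 170 mm from the elbow axis, 136 mm above the worktop at every position of the arms. White lens ring of 112 mm outer and 94 mm inner diameter, 127 to 145 mm above the worktop, in a metal yoke that reaches 80 mm to either side; lens level.
- knob_grip (a point): upright black rubber positioning knob on the far edge of the lens ring, 23 mm in diameter, from 144 to 194 mm above the worktop; this point is on its axis, 175 mm above the worktop. Elbow axis, lens centre and knob lie in one straight line (seen from above), the knob 68 mm beyond the lens centre, 238 mm from the elbow axis; it is rigid with the lens.
- upper_arm (a joint): shoulder angle in rad: 0 = upper arm points to world -y (to the right), grows as it swings clockwise seen from above (at 1.57 it points to -x, to the robot); stops at -0.5 and 2.9. Moves in the horizontal plane, with about 0.22 N m of friction, and stays where it is left.
- lens_arm (a joint): elbow angle in rad: it grows as the lens arm unfolds, anticlockwise seen from above: 2.27 = stretched out in line with the upper arm, 0 = turned 2.27 rad clockwise from that (folded back); stops at -0.43 and 2.27, so it bends to one side only. Moves in the horizontal plane, with about 0.16 N m of friction, and stays where it is left. The knob moved horizontally takes both joints along.
- tin_a: loose round light metal tin, 57 mm in diameter, 31 mm high, left of the work (tins and empty ring stand beyond y = 0.155 m; between them and the sample the worktop is bare, about x = 0.45, y = 0.085 m); origin at the centre of its underside; leave it
- tin_b: a second tin like it; leave it
- empty_ring: loose brown empty steel ring, 62 mm in diameter, 35 mm high, near the tins; origin at the centre of its underside; leave it
- bulb: loose red rubber bulb, 56 mm in diameter, 78 mm high, standing behind the work; origin at the centre of its underside; leave it
Mind the look-alikes: they are no part of the job. Several things have the shape of the cork_cover; the one meant has the colours described above.

How it is judged:
By the outcome, as a careful person would: the job done as asked, in the order asked, and still so for the second after the job is handed in, with the robot touching nothing.
It also fails if it takes over 64 s, if anything falls off the work surface, if the arm or the gripper's body presses on something with over 40 N, if the wrist force passes 120 N, or if a joint passes its speed limit or range.

## Working session

There is one attempt and no reset: what is moved stays moved. The work goes in short steps, Python scripts to look and compute and a tool call to move; the robot and the scene stay as the last step left them, time stands still between calls to the robot, and variables do not carry over. Pictures are saved under pics/ and viewed, at most 10 in all, crops included, and the job is handed in when it is done.

Besides the shell and the picture viewer there is one more tool, called after "Call:" as name(argument=value, ...) on one line, values as JSON. servo_tool: Moves the arm, as the interface text tells. Its arguments: {"type":"object","properties":{"motion":{"type":"array"},"squeeze":{"type":"number"}},"required":["motion"]}

```bash
mkdir -p pics
cat > h.py <<'E'
import numpy as np, cv2
from bench import ctrl
from scipy.spatial.transform import Rotation as Ro
def cam(n):
    c=ctrl.read_camera(n); c["f"]=c["color"].shape[0]/2/np.tan(np.radians(c["vertical_fov"])/2)
    c["R"]=np.array(c["R"]);c["t"]=np.array(c["t"]);return c
def ray(c,u,v,z):
    d=c["R"].T@np.array([(u-c["cx"])/c["f"],(v-c["cy"])/c["f"],1]);o=-c["R"].T@c["t"]
    return o+d*(z-o[2])/d[2]
def proj(c,X):
    p=c["R"]@np.array(X)+c["t"];return p[:2]/p[2]*c["f"]+[c["cx"],c["cy"]]
def tool(s=None):
    s=s or ctrl.get_state();q=s["orientation"]
    return np.array(s["ee_pos"]),Ro.from_quat([q[1],q[2],q[3],q[0]]).as_matrix()
E
python3 - <<'E'
from h import *
np.set_printoptions(precision=4,suppress=True)
for n in("scene","top"):
    c=cam(n);cv2.imwrite(f"pics/{n}0.png",cv2.resize(c["color"],None,fx=1.5,fy=1.5));print(n,c["f"],c["cx"],c["cy"],-c["R"].T@c["t"],c["R"])
s=ctrl.get_state();print(s);print(tool(s))
E
```

```text
scene 473.32465900113044 251.56418984303275 193.7664269212991 [-0.4753 -0.5971  1.0737] [[ 0.4122 -0.9109 -0.0184]
 [-0.5852 -0.2492 -0.7717]
 [ 0.6983  0.3289 -0.6357]]
top 361.9673790747314 254.23093815591022 191.83903469559516 [ 0.3807 -0.1096  1.151 ] [[-0.0063 -0.9998 -0.021 ]
 [-0.9873  0.0096 -0.1586]
 [ 0.1588  0.0197 -0.9871]]
{'t': 0.1, 'joint_pos': array([-1.4072,  0.3338,  0.0399,  1.4662, -0.0134,  1.3433, -0.0585]), 'joint_velocities': array([ 0.0014, -0.0031, -0.0014, -0.0012,  0.0014,  0.0006,  0.0003]), 'joint_torque': array([  0.0046, -66.0011,   1.3709, -40.6471,   0.0172,   0.009 ,
        -0.    ]), 'ee_pos': array([0.1688, 0.6273, 0.2495]), 'orientation': array([-0.    ,  0.131 ,  0.9914, -0.0007]), 'ft_force': array([-0.6442, -0.1937,  0.0373]), 'torque': array([-0.0079,  0.0029, -0.0263]), 'grip_force': 0.0, 'grip_width': 0.08492409028573576}
(array([0.1688, 0.6273, 0.2495]), array([[-0.9657,  0.2598, -0.0003],
       [ 0.2598,  0.9657, -0.0014],
       [-0.0001, -0.0014, -1.    ]]))
```

View pics/scene0.png

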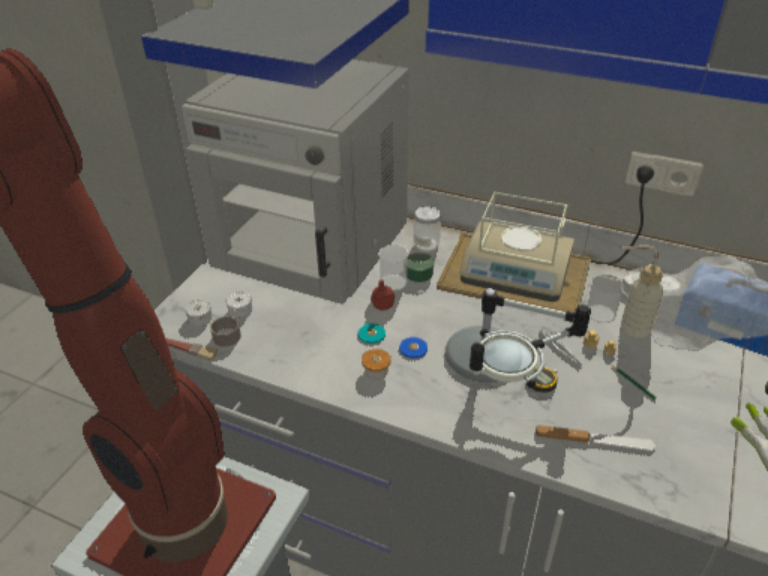

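View pics/top0.png

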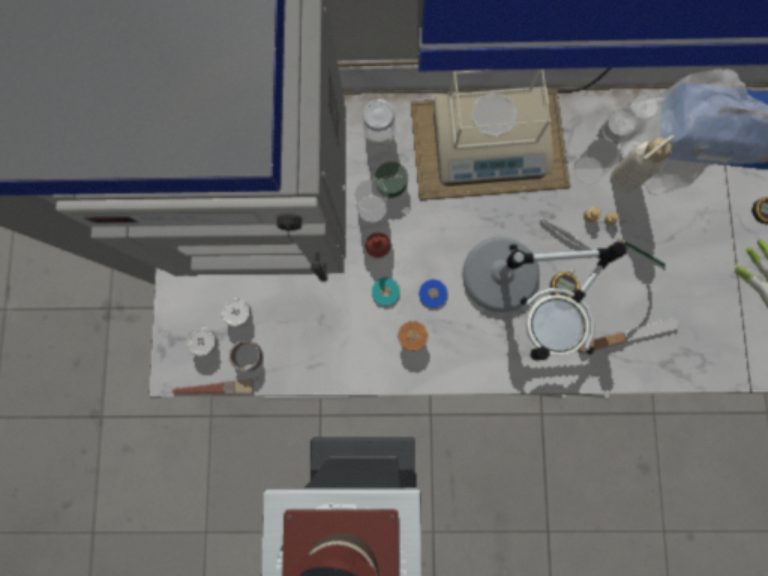

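The scene picture shows an orange cork disc at (376,360) standing on a ring, with teal (372,333) and blue (413,348) discs near it. The lens is at (510,355) and its knob at (477,357). In the top view, the cork is at (413,335), the foot at (502,273), the elbow hub at (612,253), the lens at (558,322) and the knob at (540,352), all in 1.5× pixels.

Run:
```python
from h import *
np.set_printoptions(precision=4,suppress=True)
C={n:cam(n) for n in("scene","top")}
def blob(c,lo,hi,box):
    m=cv2.inRange(cv2.cvtColor(c["color"],cv2.COLOR_BGR2HSV),lo,hi);k=np.zeros_like(m)
    x0,y0,x1,y1=[int(v/1.5) for v in box];k[y0:y1,x0:x1]=m[y0:y1,x0:x1]
    n,l,st,ce=cv2.connectedComponentsWithStats(k);i=1+st[1:,4].argmax();return ce[i],st[i]
for nm,lo,hi,bs,bt,z in [("cork",(5,100,80),(20,255,255),(350,340,400,385),(390,315,440,360),.034),
  ("teal",(80,100,60),(98,255,255),(350,315,395,350),(365,270,410,315),.006),("blue",(105,100,60),(125,255,255),(390,330,435,365),(410,270,460,315),.006),
  ("bulb",(0,100,30),(8,255,200),(360,275,400,315),(355,225,400,265),.03)]:
    for n,b in(("scene",bs),("top",bt)):
        ce,st=blob(C[n],lo,hi,b);print(nm,n,ce,st,ray(C[n],*ce,z))
T,S=C["top"],C["scene"]
for nm,u,v,n,z in [("foot",502,273,"top",.034),("elbow",614,249,"top",.187),("lens",559,323,"top",.145),("knob",540,353,"top",.19),("lens",510,355,"scene",.145),("elbow",580,312,"scene",.187),("knob",477,346,"scene",.194),("shoulder",490,295,"scene",.187),("shoulder",517,258,"top",.19)]:
    print(nm,n,ray(C[n],u/1.5,v/1.5,z))
cv2.imwrite("pics/crops.png",np.hstack([cv2.resize(T["color"][155:245,300:430],(780,540))[:,:400*1+380]]))
```

```text
cork scene [250.1721 239.7767] [241 233  19  15 215] [ 0.4613 -0.1475  0.034 ]
cork top [274.6113 223.6154] [266 215  19  19 247] [ 0.4606 -0.1494  0.034 ]
teal scene [247.5353 222.0647] [239 216  18  13 170] [ 0.5581 -0.0932  0.006 ]
teal top [256.6222 194.1467] [248 185  18  19 225] [ 0.5573 -0.0944  0.006 ]
blue scene [275.1657 231.5746] [266 225  19  14 181] [ 0.5524 -0.1941  0.006 ]
blue top [288.4561 195.4686] [280 186  18  19 239] [ 0.552 -0.196  0.006]
bulb scene [254.9751 197.7761] [248 187  15  20 201] [ 0.656  -0.0769  0.03  ]
bulb top [251.4545 163.2071] [244 156  16  16 198] [ 0.6532 -0.079   0.03  ]
foot top [ 0.589  -0.3389  0.034 ]
elbow top [ 0.6024 -0.5103  0.187 ]
lens top [ 0.4734 -0.4169  0.145 ]
knob top [ 0.417  -0.3671  0.19  ]
lens scene [ 0.4707 -0.4189  0.145 ]
elbow scene [ 0.5905 -0.5151  0.187 ]
knob scene [ 0.4196 -0.3684  0.194 ]
shoulder scene [ 0.5723 -0.3451  0.187 ]
shoulder top [ 0.5871 -0.3349  0.19  ]
```

View pics/crops.png

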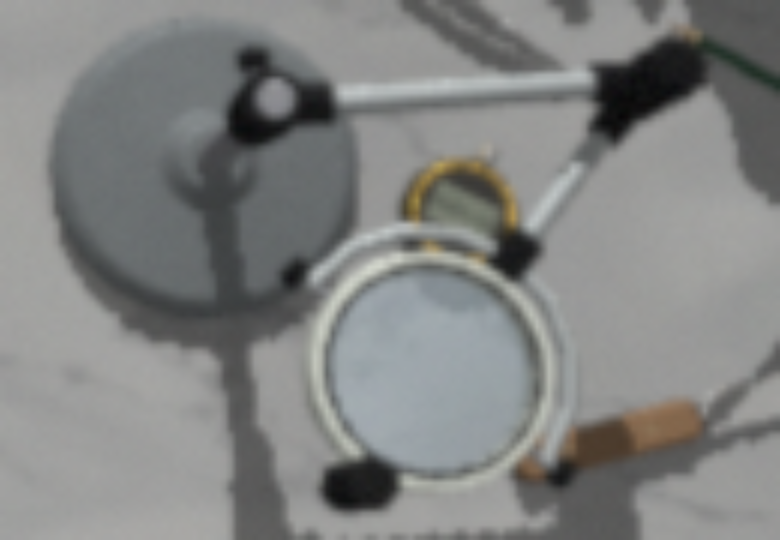

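The two views agree on the orange cork at (0.461, -0.149), at the height of the sample's top. The teal and blue discs lie flat on the worktop, so they are look-alikes. I'll start with the approach, going round in front of the base.

Call:
servo_tool(motion=[{"x":-0.03,"y":-0.024,"gripper":1},{"x":-0.062,"y":-0.047,"gripper":1},{"x":-0.094,"y":-0.071,"gripper":1},{"x":-0.125,"y":-0.095,"gripper":1},{"x":-0.156,"y":-0.118,"gripper":1}])

```text
invalid input at $.motion[0]: expected keys x, y, z, wx, wy, wz, gripper
```

Call:
servo_tool(motion=[{"x":-0.031,"y":-0.024,"gripper":1},{"x":-0.062,"y":-0.049,"gripper":1},{"x":-0.094,"y":-0.074,"gripper":1},{"x":-0.126,"y":-0.098,"gripper":1},{"x":-0.157,"y":-0.123,"gripper":1}])

```text
invalid input at $.motion[0]: expected keys x, y, z, wx, wy, wz, gripper
```

Call:
servo_tool(motion=[{"x":-0.018,"y":-0.034,"gripper":1},{"x":-0.036,"y":-0.069,"gripper":1},{"x":-0.055,"y":-0.103,"gripper":1},{"x":-0.074,"y":-0.138,"gripper":1},{"x":-0.093,"y":-0.172,"gripper":1}])

```text
invalid input at $.motion[0]: expected keys x, y, z, wx, wy, wz, gripper
```

```bash
cat >> h.py <<'E'
def d(*X):
    p,R=tool();s=ctrl.get_state();print("t",s["t"],"p",p.round(4),"yaw y",np.degrees(np.arctan2(R[1,1],R[0,1])).round(1),"tilt",R[:,2].round(3),"q",s["joint_pos"].round(2),"F",s["ft_force"].round(1),"w",round(s["grip_width"],4),s["grip_force"])
    for x in X: print("shift",(R.T@(np.array(x)-p)).round(4))
E
python3 -c "
from h import *
d((.461,-.1485,.15))"
```

```text
t 0.2 p [0.1688 0.6274 0.2498] yaw y 74.9 tilt [-0.    -0.001 -1.   ] q [-1.41  0.33  0.04  1.47 -0.01  1.34 -0.06] F [1.2 0.2 0.3] w 0.0854 0.0
shift [-0.4837 -0.6733  0.1005]
```

All seven keys are required in every row.

Call:
servo_tool(motion=[{"x":-0.03,"y":-0.024,"z":0,"wx":0,"wy":0,"wz":0,"gripper":1},{"x":-0.062,"y":-0.047,"z":0,"wx":0,"wy":0,"wz":0,"gripper":1},{"x":-0.094,"y":-0.071,"z":0,"wx":0,"wy":0,"wz":0,"gripper":1},{"x":-0.125,"y":-0.095,"z":0,"wx":0,"wy":0,"wz":0,"gripper":1},{"x":-0.156,"y":-0.118,"z":0,"wx":0,"wy":0,"wz":0,"gripper":1}])

```text
t: 0.62
ee_pos: [0.2897, 0.4713, 0.2502]
orientation: [-0.0, 0.131, 0.991, -0.0]
ft_force: [0.5, 1.0, 0.2]
grip_width: 0.0856
grip_force: 0.0
```

Call:
servo_tool(motion=[{"x":-0.031,"y":-0.024,"z":0,"wx":0,"wy":0,"wz":0,"gripper":1},{"x":-0.062,"y":-0.049,"z":0,"wx":0,"wy":0,"wz":0,"gripper":1},{"x":-0.094,"y":-0.074,"z":0,"wx":0,"wy":0,"wz":0,"gripper":1},{"x":-0.126,"y":-0.098,"z":0,"wx":0,"wy":0,"wz":0,"gripper":1},{"x":-0.157,"y":-0.123,"z":0,"wx":0,"wy":0,"wz":0,"gripper":1}])

```text
t: 1.03
ee_pos: [0.4094, 0.3118, 0.2504]
orientation: [0.0, 0.131, 0.991, 0.0]
ft_force: [1.9, 0.1, 0.2]
grip_width: 0.0855
grip_force: 0.0
```

Call:
servo_tool(motion=[{"x":-0.018,"y":-0.034,"z":0,"wx":0,"wy":0,"wz":0,"gripper":1},{"x":-0.036,"y":-0.069,"z":0,"wx":0,"wy":0,"wz":0,"gripper":1},{"x":-0.055,"y":-0.103,"z":0,"wx":0,"wy":0,"wz":0,"gripper":1},{"x":-0.074,"y":-0.138,"z":0,"wx":0,"wy":0,"wz":0,"gripper":1},{"x":-0.093,"y":-0.172,"z":0,"wx":0,"wy":0,"wz":0,"gripper":1}])

```text
t: 1.45
ee_pos: [0.4536, 0.1213, 0.2504]
orientation: [0.0, 0.131, 0.991, 0.0]
ft_force: [1.1, 0.4, -0.2]
grip_width: 0.0854
grip_force: 0.0
```

```bash
python3 -c "
from h import *
d((.461,-.1485,.15))"
```

```text
t 1.45 p [0.4536 0.1213 0.2504] yaw y 74.9 tilt [ 0.  0. -1.] q [-0.83 -0.06  0.46  1.9   0.03  1.29  0.93] F [ 1.1  0.4 -0.2] w 0.0854 0.0
shift [-0.0773 -0.2586  0.1003]
```

Call:
servo_tool(motion=[{"x":-0.008,"y":-0.027,"z":0.01,"wx":0,"wy":0,"wz":0,"gripper":1},{"x":-0.016,"y":-0.053,"z":0.02,"wx":0,"wy":0,"wz":0,"gripper":1},{"x":-0.024,"y":-0.08,"z":0.03,"wx":0,"wy":0,"wz":0,"gripper":1},{"x":-0.032,"y":-0.107,"z":0.04,"wx":0,"wy":0,"wz":0,"gripper":1},{"x":-0.04,"y":-0.133,"z":0.05,"wx":0,"wy":0,"wz":0,"gripper":1}])

```text
t: 1.87
ee_pos: [0.4574, -0.017, 0.2]
orientation: [0.0, 0.131, 0.991, 0.0]
ft_force: [0.6, -0.2, 0.4]
grip_width: 0.0852
grip_force: 0.0
```

Call:
servo_tool(motion=[{"x":-0.009,"y":-0.031,"z":0.01,"wx":0,"wy":0,"wz":0,"gripper":1},{"x":-0.018,"y":-0.062,"z":0.02,"wx":0,"wy":0,"wz":0,"gripper":1},{"x":-0.028,"y":-0.093,"z":0.03,"wx":0,"wy":0,"wz":0,"gripper":1},{"x":-0.037,"y":-0.126,"z":0.05,"wx":0,"wy":0,"wz":0,"gripper":1},{"x":-0.037,"y":-0.126,"z":0.05,"wx":0,"wy":0,"wz":0,"gripper":1}])

```text
t: 2.28
ee_pos: [0.4584, -0.1528, 0.1481]
orientation: [-0.001, 0.134, 0.991, -0.001]
ft_force: [-2.3, -0.3, -0.6]
grip_width: 0.0852
grip_force: 0.0
```

```bash
python3 -c "
from h import *
d((.461,-.1485,.060))
c=cam('scene');print(proj(c,tool()[0]));cv2.imwrite('pics/s1.png',cv2.resize(c['color'][150:290,150:340],(760,560),interpolation=cv2.INTER_CUBIC))"
```

```text
t 2.2833 p [ 0.4584 -0.1528  0.1481] yaw y 74.6 tilt [-0.003 -0.002 -1.   ] q [-0.54  0.08  0.81  2.02 -0.06  1.07  1.6 ] F [-2.3 -0.3 -0.6] w 0.0852 0.0
shift [-0.0016  0.0051  0.088 ]
[249.83936396 212.69928256]
```

View pics/s1.png

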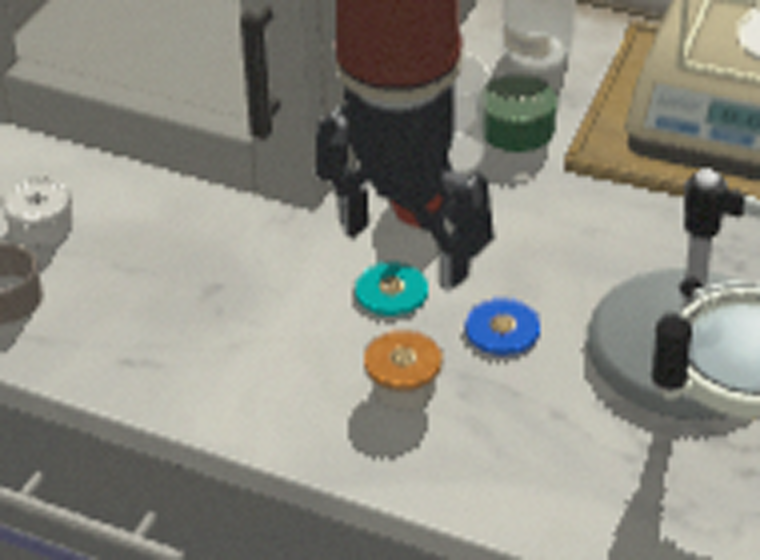

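The crop shows the gripper open above the work, with the fingertips at about (355,225) and (453,280). The orange cork is at (403,360) and its ring is visible below it. The open tips stand only a little ahead of the TCP. I'll go down slowly now.

Call:
servo_tool(motion=[{"x":0,"y":0,"z":0.02,"wx":0,"wy":0,"wz":0,"gripper":1},{"x":0,"y":0,"z":0.04,"wx":0,"wy":0,"wz":0,"gripper":1},{"x":0,"y":0,"z":0.06,"wx":0,"wy":0,"wz":0,"gripper":1},{"x":0,"y":0,"z":0.07,"wx":0,"wy":0,"wz":0,"gripper":1},{"x":0,"y":0,"z":0.07,"wx":0,"wy":0,"wz":0,"gripper":1}])

```text
t: 2.75
ee_pos: [0.4595, -0.1457, 0.0788]
orientation: [-0.002, 0.131, 0.991, -0.0]
ft_force: [-1.0, -0.4, -0.4]
grip_width: 0.0854
grip_force: 0.0
```

```bash
python3 -c "
from h import *
ctrl.read_camera('scene');ctrl.read_camera('scene')
d((.461,-.1485,.041))"
```

```text
t 2.85 p [ 0.4609 -0.1465  0.0809] yaw y 75.0 tilt [-0. -0. -1.] q [-0.5   0.2   0.79  2.08 -0.18  0.93  1.7 ] F [0.3 0.2 0.3] w 0.0855 0.0
shift [-0.0006 -0.0019  0.0399]
```

Call:
servo_tool(motion=[{"x":0,"y":-0.002,"z":0.012,"wx":0,"wy":0,"wz":0,"gripper":1},{"x":0,"y":-0.002,"z":0.025,"wx":0,"wy":0,"wz":0,"gripper":1},{"x":0,"y":-0.002,"z":0.035,"wx":0,"wy":0,"wz":0,"gripper":1},{"x":0,"y":-0.002,"z":0.04,"wx":0,"wy":0,"wz":0,"gripper":1},{"x":0,"y":-0.002,"z":0.04,"wx":0,"wy":0,"wz":0,"gripper":1}])

```text
t: 3.27
ee_pos: [0.4596, -0.1486, 0.0395]
orientation: [-0.001, 0.131, 0.991, -0.0]
ft_force: [0.1, -0.4, -0.6]
grip_width: 0.0854
grip_force: 0.0
```

Call:
servo_tool(motion=[{"x":0,"y":0,"z":0,"wx":0,"wy":0,"wz":0,"gripper":0.8},{"x":0,"y":0,"z":0,"wx":0,"wy":0,"wz":0,"gripper":0.75},{"x":0,"y":0,"z":0,"wx":0,"wy":0,"wz":0,"gripper":0.7},{"x":0,"y":0,"z":0,"wx":0,"wy":0,"wz":0,"gripper":0.65},{"x":0,"y":0,"z":0,"wx":0,"wy":0,"wz":0,"gripper":0.6}], squeeze=20)

```text
t: 3.68
ee_pos: [0.4607, -0.1489, 0.0413]
orientation: [0.0, 0.131, 0.991, 0.0]
ft_force: [-2.5, -1.0, 8.8]
grip_width: 0.0579
grip_force: 19.6
```

Call:
servo_tool(motion=[{"x":0,"y":0,"z":0,"wx":0,"wy":0,"wz":0,"gripper":0.6},{"x":0,"y":0,"z":0,"wx":0,"wy":0,"wz":0,"gripper":0.6},{"x":0,"y":0,"z":0,"wx":0,"wy":0,"wz":0,"gripper":0.6},{"x":0,"y":0,"z":0,"wx":0,"wy":0,"wz":0,"gripper":0.6},{"x":0,"y":0,"z":0,"wx":0,"wy":0,"wz":0,"gripper":0.6}])

```text
t: 4.1
ee_pos: [0.4607, -0.1488, 0.0413]
orientation: [0.001, 0.131, 0.991, 0.0]
ft_force: [-2.3, 0.1, 8.3]
grip_width: 0.0584
grip_force: 19.6
```

```bash
python3 -c "
from h import *
d()
c=cam('scene');cv2.imwrite('pics/s2.png',cv2.resize(c['color'][195:265,205:300],(760,560),interpolation=cv2.INTER_CUBIC))"
```

```text
t 4.1 p [ 0.4607 -0.1488  0.0413] yaw y 74.9 tilt [ 0.001  0.    -1.   ] q [-0.45  0.28  0.76  2.11 -0.26  0.84  1.77] F [-2.3  0.1  8.3] w 0.0584 19.577776801306754
```

View pics/s2.png

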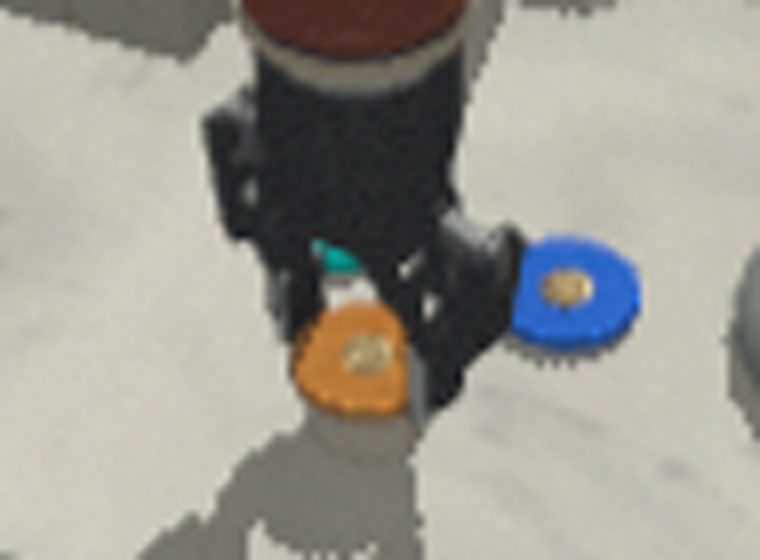

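The crop shows the cork held between the fingers, with the boss at (368,355) and the right-hand pad covering the edge. I'll lift slowly.

Call:
servo_tool(motion=[{"x":0,"y":0,"z":-0.004,"wx":0,"wy":0,"wz":0,"gripper":0.6},{"x":0,"y":0,"z":-0.01,"wx":0,"wy":0,"wz":0,"gripper":0.6},{"x":0,"y":0,"z":-0.02,"wx":0,"wy":0,"wz":0,"gripper":0.6},{"x":0,"y":0,"z":-0.035,"wx":0,"wy":0,"wz":0,"gripper":0.6},{"x":0,"y":0,"z":-0.05,"wx":0,"wy":0,"wz":0,"gripper":0.6}])

```text
t: 4.57
ee_pos: [0.46, -0.1489, 0.0915]
orientation: [-0.0, 0.131, 0.991, -0.0]
ft_force: [0.1, -0.7, 0.0]
grip_width: 0.0582
grip_force: 21.6
```

Call:
servo_tool(motion=[{"x":0,"y":0,"z":-0.01,"wx":0,"wy":0,"wz":0,"gripper":0.6},{"x":0,"y":0,"z":-0.02,"wx":0,"wy":0,"wz":0,"gripper":0.6},{"x":0,"y":0,"z":-0.02,"wx":0,"wy":0,"wz":0,"gripper":0.6},{"x":0,"y":0,"z":-0.02,"wx":0,"wy":0,"wz":0,"gripper":0.6},{"x":0,"y":0,"z":-0.02,"wx":0,"wy":0,"wz":0,"gripper":0.6}])

```text
t: 4.98
ee_pos: [0.4599, -0.1485, 0.1099]
orientation: [-0.0, 0.131, 0.991, 0.0]
ft_force: [1.0, 0.0, -0.6]
grip_width: 0.0586
grip_force: 21.6
```

```bash
python3 -c "
from h import *
d((.45,.08,.11))
c=cam('scene');cv2.imwrite('pics/s3.png',cv2.resize(c['color'][180:260,205:300],(760,600),interpolation=cv2.INTER_CUBIC))"
```

```text
t 4.9833 p [ 0.4599 -0.1485  0.1099] yaw y 75.0 tilt [-0.001  0.    -1.   ] q [-0.52  0.15  0.81  2.06 -0.13  0.99  1.66] F [ 1.   0.  -0.6] w 0.0586 21.58237681724131
shift [ 0.0688  0.2181 -0.    ]
```

View pics/s3.png

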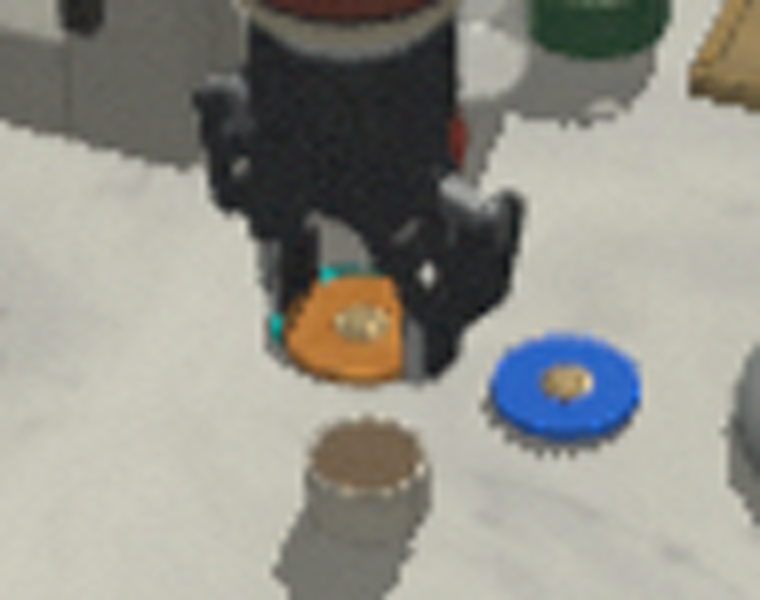

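The crop shows the cork held level with its boss at (360,322), and the uncovered sample standing upright at (367,460). I'll carry the cork over to the bare spot.

Call:
servo_tool(motion=[{"x":0.006,"y":0.02,"z":0,"wx":0,"wy":0,"wz":0,"gripper":0.6},{"x":0.014,"y":0.044,"z":0,"wx":0,"wy":0,"wz":0,"gripper":0.6},{"x":0.022,"y":0.07,"z":0,"wx":0,"wy":0,"wz":0,"gripper":0.6},{"x":0.03,"y":0.095,"z":0,"wx":0,"wy":0,"wz":0,"gripper":0.6},{"x":0.038,"y":0.12,"z":0,"wx":0,"wy":0,"wz":0,"gripper":0.6}])

```text
t: 5.45
ee_pos: [0.4539, -0.0219, 0.1097]
orientation: [-0.001, 0.131, 0.991, -0.0]
ft_force: [0.4, 0.2, -1.2]
grip_width: 0.0584
grip_force: 21.6
```

Call:
servo_tool(motion=[{"x":0.008,"y":0.025,"z":0,"wx":0,"wy":0,"wz":0,"gripper":0.6},{"x":0.016,"y":0.05,"z":0,"wx":0,"wy":0,"wz":0,"gripper":0.6},{"x":0.024,"y":0.075,"z":0,"wx":0,"wy":0,"wz":0,"gripper":0.6},{"x":0.03,"y":0.098,"z":0,"wx":0,"wy":0,"wz":0,"gripper":0.6},{"x":0.03,"y":0.098,"z":0,"wx":0,"wy":0,"wz":0,"gripper":0.6}])

```text
t: 5.87
ee_pos: [0.4505, 0.084, 0.1096]
orientation: [-0.001, 0.128, 0.992, 0.0]
ft_force: [0.2, 0.7, -0.3]
grip_width: 0.0583
grip_force: 21.6
```

Call:
servo_tool(motion=[{"x":0,"y":0,"z":0.02,"wx":0,"wy":0,"wz":0,"gripper":0.6},{"x":0,"y":0,"z":0.045,"wx":0,"wy":0,"wz":0,"gripper":0.6},{"x":0,"y":0,"z":0.065,"wx":0,"wy":0,"wz":0,"gripper":0.6},{"x":0,"y":0,"z":0.08,"wx":0,"wy":0,"wz":0,"gripper":0.6},{"x":0,"y":0,"z":0.085,"wx":0,"wy":0,"wz":0,"gripper":0.6}])

```text
t: 6.28
ee_pos: [0.4493, 0.0784, 0.0227]
orientation: [-0.002, 0.131, 0.991, -0.002]
ft_force: [-0.6, 0.5, -0.6]
grip_width: 0.0583
grip_force: 21.7
```

```bash
python3 -c "
from h import *
ctrl.read_camera('scene')
d((.45,.08,.016))"
```

```text
t 6.3333 p [0.4495 0.0784 0.0231] yaw y 74.9 tilt [-0.004 -0.002 -1.   ] q [-0.8   0.23  0.58  2.17 -0.18  0.79  1.2 ] F [-1.7 -1.1 -0.7] w 0.0579 21.678679883480072
shift [-0.0001  0.0017  0.0071]
```

Call:
servo_tool(motion=[{"x":0,"y":0,"z":0.003,"wx":0,"wy":0,"wz":0,"gripper":0.6},{"x":0,"y":0,"z":0.006,"wx":0,"wy":0,"wz":0,"gripper":0.6},{"x":0,"y":0,"z":0.009,"wx":0,"wy":0,"wz":0,"gripper":0.6},{"x":0,"y":0,"z":0.009,"wx":0,"wy":0,"wz":0,"gripper":0.6},{"x":0,"y":0,"z":0.009,"wx":0,"wy":0,"wz":0,"gripper":0.6}])

```text
t: 6.75
ee_pos: [0.4513, 0.0796, 0.0166]
orientation: [0.0, 0.131, 0.991, 0.0]
ft_force: [0.4, -0.6, -0.5]
grip_width: 0.058
grip_force: 21.7
```

Call:
servo_tool(motion=[{"x":0,"y":0,"z":0.001,"wx":0,"wy":0,"wz":0,"gripper":0.6},{"x":0,"y":0,"z":0.002,"wx":0,"wy":0,"wz":0,"gripper":0.6},{"x":0,"y":0,"z":0.002,"wx":0,"wy":0,"wz":0,"gripper":0.6},{"x":0,"y":0,"z":0.002,"wx":0,"wy":0,"wz":0,"gripper":0.6},{"x":0,"y":0,"z":0.002,"wx":0,"wy":0,"wz":0,"gripper":0.6}])

```text
t: 7.17
ee_pos: [0.4514, 0.0796, 0.0145]
orientation: [0.0, 0.131, 0.991, 0.0]
ft_force: [1.4, 0.4, 2.2]
grip_width: 0.0582
grip_force: 23.0
```

Call:
servo_tool(motion=[{"x":0,"y":0,"z":0,"wx":0,"wy":0,"wz":0,"gripper":0.75},{"x":0,"y":0,"z":0,"wx":0,"wy":0,"wz":0,"gripper":0.85},{"x":0,"y":0,"z":0,"wx":0,"wy":0,"wz":0,"gripper":1},{"x":0,"y":0,"z":0,"wx":0,"wy":0,"wz":0,"gripper":1},{"x":0,"y":0,"z":0,"wx":0,"wy":0,"wz":0,"gripper":1}])

```text
t: 7.58
ee_pos: [0.451, 0.0794, 0.0143]
orientation: [-0.0, 0.131, 0.991, -0.0]
ft_force: [0.4, 0.4, -0.4]
grip_width: 0.0854
grip_force: 0.0
```

Call:
servo_tool(motion=[{"x":0,"y":0,"z":-0.01,"wx":0,"wy":0,"wz":0,"gripper":1},{"x":0,"y":0,"z":-0.03,"wx":0,"wy":0,"wz":0,"gripper":1},{"x":0,"y":0,"z":-0.06,"wx":0,"wy":0,"wz":0,"gripper":1},{"x":0,"y":0,"z":-0.1,"wx":0,"wy":0,"wz":0,"gripper":1},{"x":0,"y":0,"z":-0.14,"wx":0,"wy":0,"wz":0,"gripper":1}])

```text
t: 8.0
ee_pos: [0.4504, 0.0785, 0.1561]
orientation: [-0.0, 0.132, 0.991, -0.001]
ft_force: [2.2, 1.6, -0.3]
grip_width: 0.0856
grip_force: 0.0
```

Call:
servo_tool(motion=[{"x":0,"y":0,"z":-0.03,"wx":0,"wy":0,"wz":7,"gripper":1},{"x":0,"y":0,"z":-0.06,"wx":0,"wy":0,"wz":14,"gripper":1},{"x":0,"y":0,"z":-0.09,"wx":0,"wy":0,"wz":21,"gripper":1},{"x":0,"y":0,"z":-0.115,"wx":0,"wy":0,"wz":28,"gripper":1},{"x":0,"y":0,"z":-0.115,"wx":0,"wy":0,"wz":33,"gripper":1}])

```text
t: 8.42
ee_pos: [0.453, 0.0795, 0.275]
orientation: [0.002, 0.411, 0.912, 0.003]
ft_force: [0.9, 0.1, 0.2]
grip_width: 0.0858
grip_force: 0.0
```

Run:
```python
from h import *
ctrl.read_camera('scene')
S=cam('scene');T=cam('top');d((.45,-.2,.27))
for c in(S,T):
    m=cv2.inRange(cv2.cvtColor(c["color"],cv2.COLOR_BGR2HSV),(5,120,80),(20,255,255))
    n,l,st,ce=cv2.connectedComponentsWithStats(m)
    for i in range(1,n):
        if st[i,4]>60: print(st[i],ray(c,*ce[i],.006).round(4))
a=cv2.resize(S["color"][170:270,190:350],(800,500),interpolation=cv2.INTER_CUBIC);cv2.imwrite("pics/s4.png",a)
a=cv2.resize(T["color"][150:250,200:360],(800,500),interpolation=cv2.INTER_CUBIC);cv2.imwrite("pics/t4.png",a)
```

```text
t 8.5667 p [0.451  0.0791 0.2697] yaw y 42.1 tilt [ 0.001  0.    -1.   ] q [-0.87 -0.12  0.56  1.9   0.06  1.34  0.41] F [ 0.  -0.  -0.8] w 0.0857 0.0
shift [-0.2066 -0.1877 -0.0003]
[ 104   26   70   54 1416] [1.6445 1.0714 0.006 ]
[  18   55  111   33 1466] [1.2591 1.2793 0.006 ]
[  0  60  31  20 203] [1.1538 1.5605 0.006 ]
[250 189  13  18  72] [ 0.6805 -0.0703  0.006 ]
[177 222  19  13 172] [0.4525 0.08   0.006 ]
[125 253   7  24  70] [0.2389 0.1582 0.006 ]
[358 284  35  10 191] [ 0.4478 -0.5416  0.006 ]
[ 137  312   46   72 1127] [ 0.0467 -0.0753  0.006 ]
[ 58 337  32  40 460] [-0.0693  0.0958  0.006 ]
[195 219  17  18 169] [0.4537 0.0734 0.006 ]
```

View pics/s4.png

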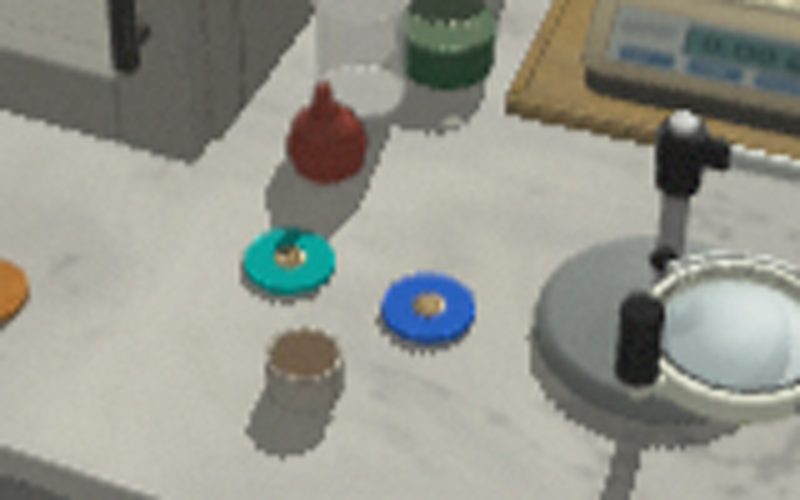

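View pics/t4.png

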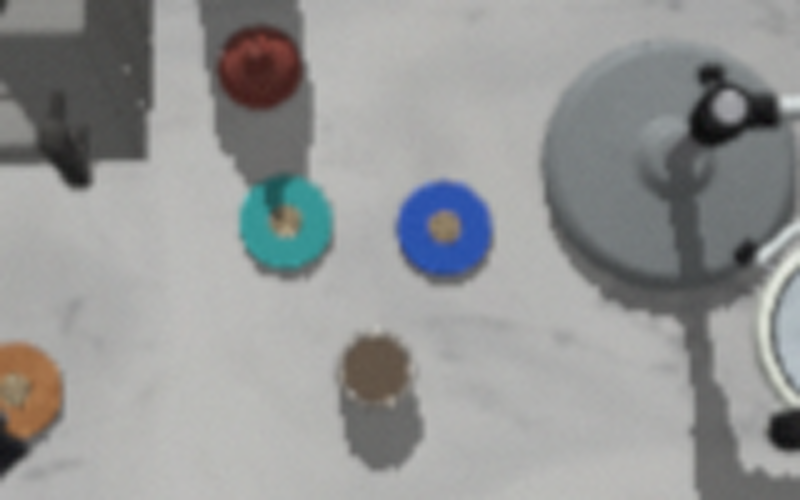

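The scene crop shows the cork flat on the worktop at its left edge. The uncovered sample's top is at (305,353), the knob top at (641,303), and the bulb and both look-alikes are undisturbed. The top crop shows the sample at (375,369) and the shoulder cap at (728,107). Next I'll work out the swing.

Run:
```python
from h import *
np.set_printoptions(precision=4,suppress=True)
S=cam('scene');T=cam('top')
print("sample",ray(S,251,240.6,.028),ray(T,275,223.8,.028))
print("knobtop",ray(S,318.2,230.6,.194),ray(T,362,235,.194))
print("shoulder cap",ray(T,345.6,171.4,.196),ray(S,190+684/5,170+122/5,.196))
# dark knob blob + ring ellipse
for n,c,box in(("S",S,(295,215,375,260)),("T",T,(345,185,400,240))):
    x0,y0,x1,y1=box;g=c["color"][y0:y1,x0:x1].astype(int)
    k=(g.max(2)<45).astype(np.uint8);nn,l,st,ce=cv2.connectedComponentsWithStats(k)
    for i in range(1,nn):
        if st[i,4]>15: print(n,"dark",st[i]+[x0,y0,0,0,0],ce[i]+[x0,y0])
```

```text
sample [ 0.4645 -0.1487  0.028 ] [ 0.4605 -0.1509  0.028 ]
knobtop [ 0.4201 -0.3688  0.194 ] [ 0.4177 -0.3713  0.194 ]
shoulder cap [ 0.5874 -0.3361  0.196 ] [ 0.5717 -0.345   0.196 ]
S dark [313 230  10  17 108] [317.3981 238.8889]
S dark [352 254  18   6  34] [358.5    257.3824]
T dark [382 194   7   7  28] [385.2143 196.9286]
T dark [354 232  11   8  63] [359.3651 235.4444]
```

Call:
servo_tool(motion=[{"x":-0.017,"y":-0.018,"z":0,"wx":0,"wy":0,"wz":0,"gripper":1},{"x":-0.038,"y":-0.04,"z":0,"wx":0,"wy":0,"wz":0,"gripper":1},{"x":-0.06,"y":-0.062,"z":0,"wx":0,"wy":0,"wz":0,"gripper":1},{"x":-0.082,"y":-0.085,"z":0,"wx":0,"wy":0,"wz":0,"gripper":1},{"x":-0.104,"y":-0.108,"z":0,"wx":0,"wy":0,"wz":0,"gripper":1}])

```text
t: 9.08
ee_pos: [0.4394, -0.0715, 0.2685]
orientation: [-0.001, 0.406, 0.914, -0.001]
ft_force: [-0.1, 0.0, -0.3]
grip_width: 0.0851
grip_force: 0.0
```

Call:
servo_tool(motion=[{"x":-0.021,"y":-0.022,"z":0,"wx":0,"wy":0,"wz":0,"gripper":1},{"x":-0.042,"y":-0.043,"z":0,"wx":0,"wy":0,"wz":0,"gripper":1},{"x":-0.062,"y":-0.065,"z":0,"wx":0,"wy":0,"wz":0,"gripper":1},{"x":-0.083,"y":-0.086,"z":0,"wx":0,"wy":0,"wz":0,"gripper":1},{"x":-0.104,"y":-0.108,"z":0,"wx":0,"wy":0,"wz":0,"gripper":1}])

```text
t: 9.5
ee_pos: [0.4286, -0.2209, 0.2687]
orientation: [-0.001, 0.406, 0.914, -0.0]
ft_force: [1.3, 0.9, -0.7]
grip_width: 0.0851
grip_force: 0.0
```

Call:
servo_tool(motion=[{"x":-0.025,"y":-0.026,"z":0,"wx":0,"wy":0,"wz":7,"gripper":1},{"x":-0.05,"y":-0.052,"z":0,"wx":0,"wy":0,"wz":14,"gripper":1},{"x":-0.075,"y":-0.078,"z":0,"wx":0,"wy":0,"wz":21,"gripper":1},{"x":-0.103,"y":-0.108,"z":0,"wx":0,"wy":0,"wz":28,"gripper":1},{"x":-0.103,"y":-0.108,"z":0,"wx":0,"wy":0,"wz":33,"gripper":1}])

```text
t: 9.92
ee_pos: [0.4123, -0.3774, 0.2676]
orientation: [-0.001, 0.656, 0.755, -0.005]
ft_force: [-1.1, -1.1, 0.3]
grip_width: 0.0849
grip_force: 0.0
```

Run:
```python
from h import *
ctrl.read_camera('scene');ctrl.read_camera('scene')
S=cam('scene')
print(ray(S,317.4,238.9,.169),ray(cam('top'),359.4,235.4,.175));d((.419,-.369,.175))
```

```text
[ 0.41412353 -0.37035793  0.169     ] [ 0.41740994 -0.36956386  0.175     ]
t 10.1167 p [ 0.4179 -0.3677  0.2686] yaw y 9.2 tilt [-0.002  0.    -1.   ] q [-0.39  0.26  1.23  1.71 -0.25  1.35  1.05] F [0.3 0.5 0.1] w 0.0856 0.0
shift [-0.0015  0.0011  0.0936]
```

Call:
servo_tool(motion=[{"x":0,"y":0,"z":0.02,"wx":0,"wy":0,"wz":0,"gripper":1},{"x":0,"y":0,"z":0.045,"wx":0,"wy":0,"wz":0,"gripper":1},{"x":0,"y":0,"z":0.07,"wx":0,"wy":0,"wz":0,"gripper":1},{"x":0,"y":0,"z":0.09,"wx":0,"wy":0,"wz":0,"gripper":1},{"x":0,"y":0,"z":0.09,"wx":0,"wy":0,"wz":0,"gripper":1}])

```text
t: 10.53
ee_pos: [0.4181, -0.3643, 0.1763]
orientation: [-0.002, 0.647, 0.763, 0.001]
ft_force: [0.1, 1.2, -0.6]
grip_width: 0.0853
grip_force: 0.0
```

Call:
servo_tool(motion=[{"x":0,"y":0,"z":0,"wx":0,"wy":0,"wz":0,"gripper":0.7},{"x":0,"y":0,"z":0,"wx":0,"wy":0,"wz":0,"gripper":0.5},{"x":0,"y":0,"z":0,"wx":0,"wy":0,"wz":0,"gripper":0.35},{"x":0,"y":0,"z":0,"wx":0,"wy":0,"wz":0,"gripper":0.25},{"x":0,"y":0,"z":0,"wx":0,"wy":0,"wz":0,"gripper":0.15}], squeeze=25)

```text
t: 10.95
ee_pos: [0.4185, -0.3685, 0.1802]
orientation: [0.001, 0.65, 0.76, 0.0]
ft_force: [1.2, -0.8, 0.1]
grip_width: 0.0254
grip_force: 0.1
```

Call:
servo_tool(motion=[{"x":0,"y":0,"z":0,"wx":0,"wy":0,"wz":0,"gripper":0.15},{"x":0,"y":0,"z":0,"wx":0,"wy":0,"wz":0,"gripper":0.15},{"x":0,"y":0,"z":0,"wx":0,"wy":0,"wz":0,"gripper":0.15},{"x":0,"y":0,"z":0,"wx":0,"wy":0,"wz":0,"gripper":0.15},{"x":0,"y":0,"z":0,"wx":0,"wy":0,"wz":0,"gripper":0.15}])

```text
t: 11.37
ee_pos: [0.4184, -0.3687, 0.1801]
orientation: [0.001, 0.65, 0.76, 0.0]
ft_force: [-0.3, 1.9, 6.6]
grip_width: 0.0227
grip_force: 26.9
```

```bash
cat > ik.py <<'E'
from h import *
sh=np.array([.588,-.336])
def cfg(k,L=.238):
    v=np.array(k)-sh;r=np.hypot(*v);a=np.arctan2(v[1],v[0])
    al=np.arccos((r*r+.18**2-L*L)/(2*r*.18));e=sh+.18*np.array([np.cos(a+al),np.sin(a+al)])
    u=(np.array(k)-e)/L;return e,e+.17*u,np.degrees(np.arctan2(u[1],u[0])),np.degrees(a+al)
E
python3 - <<'E'
from ik import *
d();A=np.array([.418,-.369])
p=tool()[0][:2]
for B in [np.array([.482,-.085])]:
    for s in np.linspace(0,1,9):
        k=A+(B-A)*s;e,l,f2,f1=cfg(k);print(k.round(3),"e",e.round(3),"lens",l.round(3),"phi2",f2.round(1),"phi1",f1.round(1))
E
```

```text
t 11.3667 p [ 0.4184 -0.3687  0.1801] yaw y 9.0 tilt [ 0.001 -0.    -1.   ] q [-0.3   0.35  1.15  1.82 -0.35  1.19  1.12] F [-0.3  1.9  6.6] w 0.0227 26.8576642870903
[ 0.418 -0.369] e [ 0.606 -0.515] lens [ 0.472 -0.411] phi2 142.1 phi1 -84.3
[ 0.426 -0.334] e [ 0.579 -0.516] lens [ 0.47  -0.386] phi2 130.0 phi1 267.1
[ 0.434 -0.298] e [ 0.542 -0.51 ] lens [ 0.465 -0.359] phi2 117.0 phi1 255.2
[ 0.442 -0.262] e [ 0.5   -0.493] lens [ 0.459 -0.328] phi2 104.2 phi1 240.9
[ 0.45  -0.227] e [ 0.462 -0.465] lens [ 0.453 -0.295] phi2 92.9 phi1 225.6
[ 0.458 -0.192] e [ 0.433 -0.428] lens [ 0.451 -0.259] phi2 84.1 phi1 210.8
[ 0.466 -0.156] e [ 0.416 -0.389] lens [ 0.452 -0.222] phi2 77.8 phi1 197.0
[ 0.474 -0.121] e [ 0.408 -0.349] lens [ 0.455 -0.186] phi2 74.0 phi1 184.2
[ 0.482 -0.085] e [ 0.41  -0.312] lens [ 0.461 -0.15 ] phi2 72.3 phi1 172.3
```

The knob is gripped. I'll swing it along a straight line, turning the wrist with the lens arm.

Call:
servo_tool(motion=[{"x":0.01,"y":0.004,"z":0,"wx":0,"wy":0,"wz":4,"gripper":0.15},{"x":0.024,"y":0.009,"z":0,"wx":0,"wy":0,"wz":9,"gripper":0.15},{"x":0.038,"y":0.015,"z":0,"wx":0,"wy":0,"wz":14,"gripper":0.15},{"x":0.053,"y":0.021,"z":0,"wx":0,"wy":0,"wz":20,"gripper":0.15},{"x":0.068,"y":0.027,"z":0,"wx":0,"wy":0,"wz":25,"gripper":0.15}])

```text
t: 11.78
ee_pos: [0.4349, -0.2973, 0.1802]
orientation: [0.001, 0.801, 0.599, 0.0]
ft_force: [2.1, -2.6, 4.6]
grip_width: 0.0227
grip_force: 26.6
```

Run:
```python
from ik import *
d((.450,-.227,.18))
```

```text
t 11.7833 p [ 0.4349 -0.2973  0.1802] yaw y -16.4 tilt [ 0.002 -0.002 -1.   ] q [-0.59  0.33  1.32  1.9  -0.34  1.18  0.56] F [ 2.1 -2.6  4.6] w 0.0227 26.63213610649109
shift [ 0.0717 -0.0053  0.0001]
```

Call:
servo_tool(motion=[{"x":0.007,"y":0,"z":0,"wx":0,"wy":0,"wz":0,"gripper":0.15},{"x":0.014,"y":-0.001,"z":0,"wx":0,"wy":0,"wz":0,"gripper":0.15},{"x":0.021,"y":-0.002,"z":0,"wx":0,"wy":0,"wz":0,"gripper":0.15},{"x":0.028,"y":-0.003,"z":0,"wx":0,"wy":0,"wz":0,"gripper":0.15},{"x":0.035,"y":-0.003,"z":0,"wx":0,"wy":0,"wz":0,"gripper":0.15}])

```text
t: 12.2
ee_pos: [0.441, -0.2633, 0.18]
orientation: [0.001, 0.799, 0.601, 0.0]
ft_force: [0.6, -4.6, 5.7]
grip_width: 0.0226
grip_force: 26.9
```

Run:
```python
from ik import *
d((.450,-.227,.18),(.458,-.192,.18),(.482,-.085,.18))
```

```text
t 12.2 p [ 0.441  -0.2633  0.18  ] yaw y -16.1 tilt [ 0.001 -0.001 -1.   ] q [-0.71  0.27  1.34  1.93 -0.29  1.16  0.46] F [ 0.6 -4.6  5.7] w 0.0226 26.855100989341736
shift [ 0.0374 -0.0015  0.    ]
shift [ 0.0732 -0.0035 -0.    ]
shift [ 1.827e-01 -1.010e-02 -1.000e-04]
```

Call:
servo_tool(motion=[{"x":0.007,"y":0,"z":0,"wx":0,"wy":0,"wz":2,"gripper":0.15},{"x":0.014,"y":-0.001,"z":0,"wx":0,"wy":0,"wz":4,"gripper":0.15},{"x":0.021,"y":-0.001,"z":0,"wx":0,"wy":0,"wz":7,"gripper":0.15},{"x":0.029,"y":-0.001,"z":0,"wx":0,"wy":0,"wz":10,"gripper":0.15},{"x":0.037,"y":-0.001,"z":0,"wx":0,"wy":0,"wz":12,"gripper":0.15}])

```text
t: 12.62
ee_pos: [0.4511, -0.2266, 0.18]
orientation: [0.001, 0.858, 0.514, 0.001]
ft_force: [1.7, -1.1, 7.0]
grip_width: 0.0231
grip_force: 26.9
```

Run:
```python
from ik import *
d((.458,-.192,.18),(.466,-.156,.18),(.482,-.085,.18))
```

```text
t 12.6167 p [ 0.4511 -0.2266  0.18  ] yaw y -28.2 tilt [ 0.002 -0.    -1.   ] q [-0.82  0.22  1.36  1.95 -0.24  1.15  0.14] F [ 1.7 -1.1  7. ] w 0.0231 26.906320452690125
shift [ 0.0338 -0.0102  0.    ]
shift [ 0.0693 -0.0202  0.0001]
shift [ 1.395e-01 -3.960e-02  1.000e-04]
```

Call:
servo_tool(motion=[{"x":0.007,"y":-0.002,"z":0,"wx":0,"wy":0,"wz":0,"gripper":0.15},{"x":0.014,"y":-0.004,"z":0,"wx":0,"wy":0,"wz":0,"gripper":0.15},{"x":0.02,"y":-0.006,"z":0,"wx":0,"wy":0,"wz":0,"gripper":0.15},{"x":0.027,"y":-0.008,"z":0,"wx":0,"wy":0,"wz":0,"gripper":0.15},{"x":0.034,"y":-0.01,"z":0,"wx":0,"wy":0,"wz":0,"gripper":0.15}])

```text
t: 13.03
ee_pos: [0.4574, -0.1927, 0.1799]
orientation: [0.0, 0.858, 0.514, 0.0]
ft_force: [-0.8, -4.3, 7.6]
grip_width: 0.0225
grip_force: 27.0
```

Run:
```python
from ik import *
print(ctrl.get_state()["joint_pos"].round(4))
d((.466,-.156,.18),(.474,-.121,.18),(.482,-.085,.18))
```

```text
[-0.923   0.1668  1.3597  1.9657 -0.1789  1.1457  0.0173]
t 13.0333 p [ 0.4574 -0.1927  0.1799] yaw y -28.1 tilt [ 0.001 -0.001 -1.   ] q [-0.92  0.17  1.36  1.97 -0.18  1.15  0.02] F [-0.8 -4.3  7.6] w 0.0225 27.036473751068115
shift [ 0.0365 -0.0097 -0.0001]
shift [ 0.0711 -0.0192 -0.0001]
shift [ 1.066e-01 -2.910e-02 -1.000e-04]
```

q3 holds at 1.36, short of its limit, so I'll continue.

Call:
servo_tool(motion=[{"x":0.007,"y":-0.002,"z":0,"wx":0,"wy":0,"wz":1,"gripper":0.15},{"x":0.015,"y":-0.004,"z":0,"wx":0,"wy":0,"wz":3,"gripper":0.15},{"x":0.022,"y":-0.006,"z":0,"wx":0,"wy":0,"wz":4,"gripper":0.15},{"x":0.029,"y":-0.008,"z":0,"wx":0,"wy":0,"wz":5,"gripper":0.15},{"x":0.036,"y":-0.01,"z":0,"wx":0,"wy":0,"wz":6,"gripper":0.15}])

```text
t: 13.45
ee_pos: [0.4657, -0.156, 0.1799]
orientation: [0.0, 0.884, 0.468, 0.0]
ft_force: [-0.5, -2.9, 7.7]
grip_width: 0.0229
grip_force: 27.1
```

Run:
```python
from ik import *
print(ctrl.get_state()["joint_pos"].round(4))
d((.466,-.156,.18),(.474,-.121,.18),(.482,-.085,.18))
```

```text
[-1.0255  0.1244  1.3629  1.9771 -0.1339  1.1414 -0.2043]
t 13.45 p [ 0.4657 -0.156   0.1799] yaw y -34.1 tilt [ 0.001 -0.    -1.   ] q [-1.03  0.12  1.36  1.98 -0.13  1.14 -0.2 ] F [-0.5 -2.9  7.7] w 0.0229 27.070496678352356
shift [ 0.0002  0.0003 -0.0001]
shift [ 0.0337 -0.0127 -0.0001]
shift [ 0.0679 -0.0263 -0.0001]
```

Call:
servo_tool(motion=[{"x":0.011,"y":-0.004,"z":0,"wx":0,"wy":0,"wz":1,"gripper":0.15},{"x":0.023,"y":-0.009,"z":0,"wx":0,"wy":0,"wz":2,"gripper":0.15},{"x":0.034,"y":-0.013,"z":0,"wx":0,"wy":0,"wz":3,"gripper":0.15},{"x":0.045,"y":-0.018,"z":0,"wx":0,"wy":0,"wz":4,"gripper":0.15},{"x":0.056,"y":-0.022,"z":0,"wx":0,"wy":0,"wz":5,"gripper":0.15}])

```text
t: 13.87
ee_pos: [0.4789, -0.097, 0.1799]
orientation: [0.0, 0.903, 0.429, 0.0]
ft_force: [0.7, -2.3, 7.7]
grip_width: 0.0226
grip_force: 27.0
```

Call:
servo_tool(motion=[{"x":0.004,"y":-0.001,"z":0,"wx":0,"wy":0,"wz":0,"gripper":0.15},{"x":0.008,"y":-0.002,"z":0,"wx":0,"wy":0,"wz":0,"gripper":0.15},{"x":0.012,"y":-0.003,"z":0,"wx":0,"wy":0,"wz":0,"gripper":0.15},{"x":0.012,"y":-0.003,"z":0,"wx":0,"wy":0,"wz":0,"gripper":0.15},{"x":0.012,"y":-0.003,"z":0,"wx":0,"wy":0,"wz":0,"gripper":0.15}])

```text
t: 14.28
ee_pos: [0.4842, -0.0851, 0.1798]
orientation: [-0.0, 0.903, 0.43, 0.0]
ft_force: [0.4, 1.2, 9.0]
grip_width: 0.0228
grip_force: 27.2
```

Run:
```python
from ik import *
print(ctrl.get_state()["joint_pos"].round(4))
d((.482,-.085,.18))
S=cam('scene');T=cam('top')
for c in (S,T): print(proj(c,(.461,-.15,.145)),proj(c,(.462,-.1495,.028)))
a=np.hstack([cv2.resize(c["color"][y:y+100,x:x+80],(400,500),interpolation=cv2.INTER_CUBIC) for c,x,y in((S,210,170),(T,240,170))]);cv2.imwrite("pics/f.png",a)
```

```text
[-1.1588  0.1228  1.3458  1.9755 -0.1328  1.1417 -0.4404]
t 14.2833 p [ 0.4842 -0.0851  0.1798] yaw y -39.0 tilt [ 0.     0.001 -1.   ] q [-1.16  0.12  1.35  1.98 -0.13  1.14 -0.44] F [0.4 1.2 9. ] w 0.0228 27.177855670452118
shift [-0.0013 -0.0017 -0.0002]
[250.13605905 213.28094216] [250.89200642 241.19143765]
[276.19143692 220.59882577] [274.5555818  223.30705731]
```

View pics/f.png

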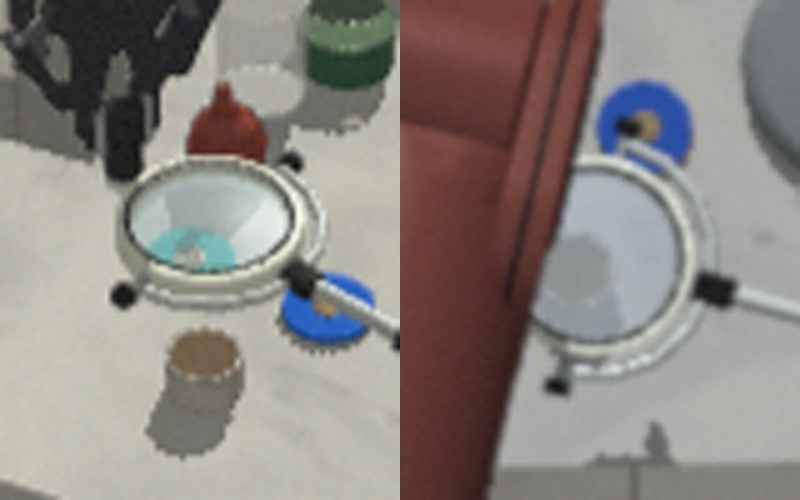

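The left panel (scene) shows the lens with its ring centre at about (212,217) and the sample upright at (205,355), with the knob still in the fingers. The right panel (top) shows the ring's right edge at x=692. The lens looks about 6 mm too far toward -y, so I'll fit the ring to check.

```bash
cat > ring.py <<'E'
from ik import *
def ring(c,c0,angs,z=.145):
    g=cv2.cvtColor(c["color"],cv2.COLOR_BGR2GRAY);rs=np.linspace(.040,.068,57);c0=np.array(c0)
    for it in range(6):
        P=[]
        for a in np.radians(angs):
            u=np.array([np.cos(a),np.sin(a)]);px=np.array([proj(c,[*(c0+r*u),z]) for r in rs],np.float32)
            v=cv2.remap(g,px[None,:,0],px[None,:,1],cv2.INTER_LINEAR)[0].astype(float)
            if v.max()-v.min()<30: continue
            w=np.clip(v-np.percentile(v,50)-.3*(v.max()-np.percentile(v,50)),0,None);P.append(c0+u*(w@rs/w.sum()))
        P=np.array(P);A=np.c_[2*P,np.ones(len(P))];s=np.linalg.lstsq(A,(P**2).sum(1),rcond=None)[0]
        c0=s[:2]
    r=np.hypot(*(P-c0).T);return c0.round(4),r.mean().round(4),r.std().round(4),len(P)
E
python3 - <<'E'
from ring import *
S=cam('scene');T=cam('top')
print("top",ring(T,(.461,-.155),np.arange(-160,20,8)))
print("scene",ring(S,(.461,-.155),np.arange(0,360,8)))
E
```

```text
top (array([ 0.4571, -0.159 ]), np.float64(0.0516), np.float64(0.0028), 23)
 ** On entry to DLASCL parameter number  4 had an illegal value
 ** On entry to DLASCL parameter number  4 had an illegal valuering.py:10: RuntimeWarning: invalid value encountered in scalar divide
  w=np.clip(v-np.percentile(v,50)-.3*(v.max()-np.percentile(v,50)),0,None);P.append(c0+u*(w@rs/w.sum()))
Traceback (most recent call last):
  File "ring.py", line 11, in ring
    P=np.array(P);A=np.c_[2*P,np.ones(len(P))];s=np.linalg.lstsq(A,(P**2).sum(1),rcond=None)[0]
                                                 ~~~~~~~~~~~~~~~^^^^^^^^^^^^^^^^^^^^^^^^^^^^
numpy.linalg.LinAlgError: SVD did not converge in Linear Least Squares
```

Call:
servo_tool(motion=[{"x":0.003,"y":0,"z":0,"wx":0,"wy":0,"wz":0,"gripper":0.15},{"x":0.006,"y":0,"z":0,"wx":0,"wy":0,"wz":0,"gripper":0.15},{"x":0.008,"y":0,"z":0,"wx":0,"wy":0,"wz":0,"gripper":0.15},{"x":0.008,"y":0,"z":0,"wx":0,"wy":0,"wz":0,"gripper":0.15},{"x":0.008,"y":0,"z":0,"wx":0,"wy":0,"wz":0,"gripper":0.15}])

```text
t: 14.9
ee_pos: [0.4891, -0.0794, 0.1798]
orientation: [-0.0, 0.903, 0.43, 0.0]
ft_force: [-0.3, 0.4, 8.4]
grip_width: 0.023
grip_force: 27.1
```

Call:
servo_tool(motion=[{"x":0,"y":0,"z":0,"wx":0,"wy":0,"wz":0,"gripper":0.4},{"x":0,"y":0,"z":0,"wx":0,"wy":0,"wz":0,"gripper":0.7},{"x":0,"y":0,"z":0,"wx":0,"wy":0,"wz":0,"gripper":1},{"x":0,"y":0,"z":0,"wx":0,"wy":0,"wz":0,"gripper":1},{"x":0,"y":0,"z":0,"wx":0,"wy":0,"wz":0,"gripper":1}])

```text
t: 15.32
ee_pos: [0.4886, -0.0793, 0.1791]
orientation: [-0.0, 0.903, 0.43, -0.0]
ft_force: [-0.1, -1.2, 0.3]
grip_width: 0.0806
grip_force: 0.0
```

Call:
servo_tool(motion=[{"x":0,"y":0,"z":-0.02,"wx":0,"wy":0,"wz":0,"gripper":1},{"x":0,"y":0,"z":-0.04,"wx":0,"wy":0,"wz":0,"gripper":1},{"x":0,"y":0,"z":-0.06,"wx":0,"wy":0,"wz":0,"gripper":1},{"x":0,"y":0,"z":-0.08,"wx":0,"wy":0,"wz":0,"gripper":1},{"x":0,"y":0,"z":-0.09,"wx":0,"wy":0,"wz":0,"gripper":1}])

```text
t: 15.73
ee_pos: [0.4895, -0.0795, 0.2713]
orientation: [-0.0, 0.903, 0.43, 0.002]
ft_force: [0.5, -0.1, -0.5]
grip_width: 0.0855
grip_force: 0.0
```

Run:
```python
from ik import *
d((.45,.08,.27))
```

```text
t 15.7333 p [ 0.4895 -0.0795  0.2713] yaw y -39.0 tilt [ 0.002  0.002 -1.   ] q [-1.23 -0.14  1.24  1.84  0.13  1.35 -0.71] F [ 0.5 -0.1 -0.5] w 0.0855 0.0
shift [ 0.099  -0.1312  0.0016]
```

Call:
servo_tool(motion=[{"x":0.015,"y":-0.018,"z":0,"wx":0,"wy":0,"wz":0,"gripper":1},{"x":0.03,"y":-0.035,"z":0,"wx":0,"wy":0,"wz":0,"gripper":1},{"x":0.045,"y":-0.053,"z":0,"wx":0,"wy":0,"wz":0,"gripper":1},{"x":0.06,"y":-0.07,"z":0,"wx":0,"wy":0,"wz":0,"gripper":1},{"x":0.076,"y":-0.088,"z":0,"wx":0,"wy":0,"wz":0,"gripper":1}])

```text
t: 16.15
ee_pos: [0.4678, 0.0359, 0.2688]
orientation: [-0.0, 0.903, 0.43, -0.0]
ft_force: [0.4, -0.9, 0.7]
grip_width: 0.0852
grip_force: 0.0
```

Call:
servo_tool(motion=[{"x":0.015,"y":-0.018,"z":0,"wx":0,"wy":0,"wz":0,"gripper":1},{"x":0.03,"y":-0.035,"z":0,"wx":0,"wy":0,"wz":0,"gripper":1},{"x":0.045,"y":-0.053,"z":0,"wx":0,"wy":0,"wz":0,"gripper":1},{"x":0.06,"y":-0.07,"z":0,"wx":0,"wy":0,"wz":0,"gripper":1},{"x":0.07,"y":-0.08,"z":0,"wx":0,"wy":0,"wz":0,"gripper":1}])

```text
t: 16.57
ee_pos: [0.4494, 0.1421, 0.2685]
orientation: [-0.0, 0.902, 0.431, -0.001]
ft_force: [-0.2, -0.1, 0.7]
grip_width: 0.0855
grip_force: 0.0
```

```bash
sed -i 's/if v.max()-v.min()<30: continue/if v.max()-np.percentile(v,50)<15: continue/' ring.py
python3 - <<'E'
from ring import *
S=cam('scene');T=cam('top');d()
print("top",ring(T,(.461,-.152),np.arange(0,360,8)))
print("top part",ring(T,(.461,-.152),np.arange(-160,20,8)))
print("scene",ring(S,(.461,-.152),np.arange(0,360,8)))
a=np.hstack([cv2.resize(c["color"][y:y+100,x:x+80],(400,500),interpolation=cv2.INTER_CUBIC) for c,x,y in((S,210,170),(T,240,170))]);cv2.imwrite("pics/g.png",a)
E
```

```text
t 16.6667 p [0.4497 0.142  0.2686] yaw y -38.8 tilt [-0.001 -0.001 -1.   ] q [-1.32 -0.13  0.87  1.89  0.1   1.34 -1.16] F [ 1.4 -0.3 -0.8] w 0.0856 0.0
top (array([ 0.4621, -0.1505]), np.float64(0.0534), np.float64(0.0032), 41)
top part (array([ 0.4601, -0.1448]), np.float64(0.0564), np.float64(0.0034), 23)
scene (array([ 0.4617, -0.1408]), np.float64(0.05), np.float64(0.0048), 37)
```

View pics/g.png

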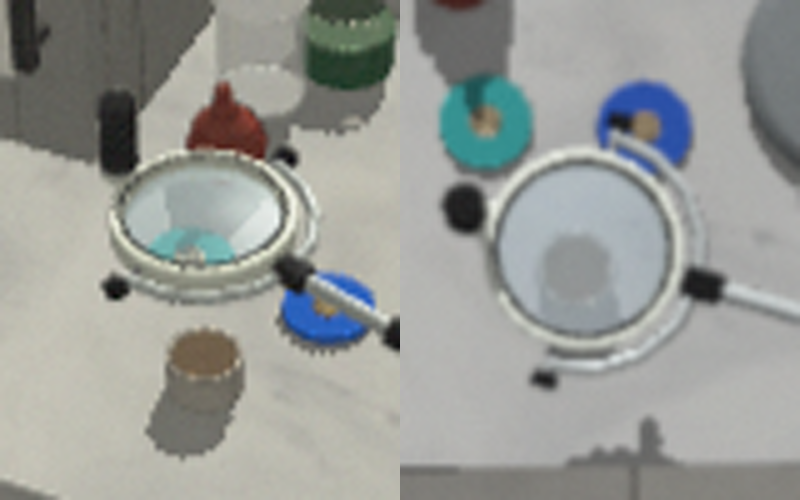

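The left panel shows the free knob at (118,132), the ring at about (206,212) and the sample at (205,355). The right panel shows the sample seen through the lens at (575,268), inside the ring centred at (585,250). I'll fit the glass opening and the ring numerically.

Run:
```python
from ring import *
for n,guess in(("top",(.461,-.15)),("scene",(.461,-.15))):
    c=cam(n);u0,v0=proj(c,(*guess,.145));x0,y0=int(u0)-35,int(v0)-35
    k=8;g=cv2.resize(c["color"][y0:y0+70,x0:x0+70],None,fx=k,fy=k,interpolation=cv2.INTER_CUBIC).astype(int)
    b,r=g[...,0],g[...,2]
    for th in(150,165,180):
        m=((r>=b)&(r>th)).astype(np.uint8)*255   # creamy white ring, not bluish glass
        cs,h=cv2.findContours(m,cv2.RETR_CCOMP,cv2.CHAIN_APPROX_NONE)
        for i,q in enumerate(cs):
            if cv2.contourArea(q)>60*k*k:
                e=cv2.fitEllipse(q);px=[(e[0][0]+.5)/k-.5+x0,(e[0][1]+.5)/k-.5+y0]
                print(n,th,"hole" if h[0][i][3]>=0 else "outer",np.round(px,1),np.round(np.array(e[1])/k,1),ray(c,*px,.145).round(4))
S=cam('scene');T=cam('top');print(ray(S,250.6,240.2,.028),ray(T,274.6,223.4,.028))
```

```text
top 150 outer [303.2 201.7] [15.4 47.8] [ 0.5133 -0.2263  0.145 ]
top 150 outer [270.6 222.8] [64.7 76.1] [ 0.4551 -0.1345  0.145 ]
top 165 outer [303.2 201.7] [14.9 47.5] [ 0.5134 -0.2262  0.145 ]
top 165 outer [270.4 222.7] [64.6 76.4] [ 0.4554 -0.134   0.145 ]
top 180 outer [246.8 238.9] [14.4 36.6] [ 0.4111 -0.0682  0.145 ]
top 180 outer [276.3 219.3] [38.2 38.9] [ 0.4646 -0.1502  0.145 ]
top 180 outer [275.4 218.3] [36.  37.6] [ 0.4674 -0.1479  0.145 ]
top 180 outer [243.8 204.4] [ 7.8 21.3] [ 0.5071 -0.0602  0.145 ]
scene 150 outer [250.9 221.4] [59.7 74.1] [ 0.4301 -0.1664  0.145 ]
scene 150 outer [252.7 189.1] [20.3 36.3] [ 0.5672 -0.1105  0.145 ]
scene 165 outer [241.2 230.4] [44.1 75.8] [ 0.3851 -0.1569  0.145 ]
scene 165 outer [271.8 211.7] [28.3 44.8] [ 0.4924 -0.2059  0.145 ]
scene 165 outer [262.5 187. ] [ 9.2 14.6] [ 0.5888 -0.1345  0.145 ]
scene 165 outer [245.1 190.8] [10.1 28.7] [ 0.5501 -0.0923  0.145 ]
scene 180 outer [241.3 229.1] [44.8 74.2] [ 0.3902 -0.1547  0.145 ]
scene 180 outer [277.6 208.1] [17.5 34.1] [ 0.5141 -0.2154  0.145 ]
scene 180 outer [241.8 197.1] [ 9.6 12.8] [ 0.5187 -0.0958  0.145 ]
scene 180 outer [247.9 185.3] [ 8.5 15.7] [ 0.5788 -0.0885  0.145 ]
[ 0.46557246 -0.14688258  0.028     ] [ 0.46171153 -0.14963301  0.028     ]
```

Run:
```python
from ring import *
S=cam('scene');T=cam('top')
f=lambda c,u,v,x,y,z:ray(c,(u+.5)/5-.5+x,(v+.5)/5-.5+y,z).round(4)
print("top glass",f(T,182.5,251,240,170,.142),"ring outer",f(T,186.5,250,240,170,.140))
print("scene glass",f(S,202,210,210,170,.142),"ring outer",f(S,206.5,217,210,170,.138))
print("knob top",f(T,62,208,240,170,.194),f(S,117,97,210,170,.190))
# knob dark blobs
for c,x0,y0,x1,y1,z in((T,244,200,264,222,.18),(S,226,184,242,208,.169)):
    k=(c["color"][y0:y1,x0:x1].max(2)<50).astype(np.uint8);n,l,st,ce=cv2.connectedComponentsWithStats(k);i=1+st[1:,4].argmax()
    print(st[i],ray(c,*(ce[i]+[x0,y0]),z))
print(cfg((.485,-.085)),cfg((.482,-.085)),cfg((.482,-.081)))
```

```text
top glass [ 0.4635 -0.1499  0.142 ] ring outer [ 0.4642 -0.1522  0.14  ]
scene glass [ 0.4707 -0.1451  0.142 ] ring outer [ 0.4701 -0.1482  0.138 ]
knob top [ 0.4826 -0.0843  0.194 ] [ 0.4941 -0.0799  0.19  ]
[ 5  8  7  8 46] [ 0.48335055 -0.08481316  0.18      ]
[  4   5   7  16 101] [ 0.48592578 -0.08303148  0.169     ]
(array([ 0.40977296, -0.31079835]), array([ 0.46350656, -0.14951381]), np.float64(71.57397611072064), np.float64(171.95162195127477)) (array([ 0.40964311, -0.31173438]), array([ 0.4613266 , -0.14978125]), np.float64(72.3007529232766), np.float64(172.25242565897966)) (array([ 0.41020485, -0.30791288]), array([ 0.4614871 , -0.14583225]), np.float64(72.44264946224366), np.float64(171.02290932018997))
```

The lens is within about 2–4 mm of the sample axis, and the robot is clear of everything. I'll hand the job in.

```bash
python3 -c "
from bench import ctrl
print(ctrl.close_job())"
```

```text
the job is handed in; nothing more can be done
None
```

The job is handed in: the cork cover lies flat on the bare worktop at about (0.45, 0.08), and the lens has been let go about 2–4 mm off centre over the sample by my camera measurements. The bulb and sample stayed where they were in the pictures, I moved nothing near the tins or empty ring but took no close-up of them at the end, and no verdict came back.

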